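Make up two engine rebuild kits

ROBOT

A 7-joint arm with a two-finger parallel gripper is mounted at the origin on the work surface. World frame = base frame: x ahead of the robot, y to its left, z up, the work surface at z = 0. Lengths are in m, angles in degrees, forces in N, time in s.
With the tool pointing down it reaches from about 0.4 to 0.9 m from the base axis. Payload 5.5 kg.
Tool frame: the origin (TCP) lies midway between the tips of the shut fingers; the grasp point (between the pads) lies 19 mm behind it (robot.pinch_z is the distance from the TCP to the grasp point, in m); z points along the fingers, x is the direction in which the jaws open and shut, and the axes are right-handed (so a half turn about z gives the same grasp; the last joint's range is limited). The gripper opens to 92 mm and grips with 3 to 60 N. Pads are 19 mm wide; open, the fingers measure 130 mm over their backs; the gripper's body (75 mm by 190 mm) begins 47 mm behind the grasp point.
Start: joints at [82.345, 28.699, -24.465, 88.831, 12.651, 65.22, -12.049], TCP at [0.251, -0.599, 0.227] pointing down, gripper open.
Joint ranges: [-164.97, 164.97], [-17.58, 116.51], [-87.97, 89.64], [11.32, 138.91], [-80.73, 260.73], [10.89, 115.49], [-147.41, 147.41]. Speed limits (degrees/s): [147.25, 147.25, 180, 180, 180, 180, 180].

INTERFACE

Orientations are given as [roll, pitch, yaw] about the fixed x, y, z axes, in that order (R = Rz(yaw) Ry(pitch) Rx(roll)).
In Python, from plant import robot gives the robot as it stands.
- The arm moves only by the shell command python3 -m crank 'ROWS' [FORCE]. ROWS is text: rows parted by semicolons, each of 7 numbers parted by spaces: the closure, from -1 (fully open) to 1 (shut), so that 0 is half open, then the shift along the tool's x, y, z in m, then the turn, a rotation vector about the tool's x, y, z in rad. In form: gripper tx ty tz ax ay az; .... A call has 1 to 10 rows; each row is the pose to reach, as a shift and turn from the pose commanded when the call began, along the tool's axes at that moment; what a row does not reach only later rows make up. A row lasts 1/8 s, in which the tool goes at most 62.5 mm and 10.7 degrees, less where a joint would pass 70% of its speed; a pose out of reach is approached as far as the arm can. A call with a gripper value outside its range is refused whole. The fingers move at their own pace and stop on an object; FORCE is the grip in N (left out, the last holds). Time passes only in rows, so rows that repeat a pose let the fingers close. It gives the time, the measured TCP pose, the force and the opening at its end, in the units of the state.
- robot.sense(): the state, without advancing time (a new reading comes with each control period).
- robot.capture(name): name is "scene" or "top" or "wrist"; returns the picture (480x640x3 uint8, red, green, blue); there is no depth.
- robot.camera_info(name): a dict with "fov_y" (degrees; the focal length in pixels is half the picture's height over the tangent of half this angle, whatever the lens; pixels are square), "cx", "cy" (the principal point, pixels), "R" (3x3) and "t" (3): a world point X has camera coordinates R X + t. Camera axes: x right, y down, z forward; pixel columns grow to the right and rows downward; lengths in m; the calibration is good to about 2 mm. A picture is of the moment at which its call begins: read the wrist's pose just before it. camera_info takes no time and is no camera call; for the wrist camera it gives the pose at the moment of the call.
- robot.hand_in(): hands the job in, once; it reports no verdict.
The state is a dict: "t": time; "joints": joint angles; "qvel": joint speeds; "joint_efforts": joint torques, N m; "tcp_pos": TCP position; "ee_rot": TCP orientation; "wrist_force": force on the tool from outside, world axes, zero at the start; "ft_torque": the same for the moment, N m; "gripper_width": finger opening in m.
Only numpy, scipy, OpenCV 4.12 (cv2) and the standard library are available. Lean on these libraries where they do the work, as an engineer would, in place of code of your own. Each camera call takes 0.05 s, during which the arm holds its last target.

TASK

Make up the two rebuild kits: the bright piston and the red valve spring belong in the green tray, the gear and the ball bearing in the blue tray. In each tray the piston or gear goes in the bay lined with black rubber and the spring or bearing in the bare bay, each standing flat in the middle of its bay the same way up as it is now; set them down, do not drop them. Leave the black worn piston, the cups and the spanner where they are.

Things in the scene. Friction and masses are not known exactly. Their poses are not given: they have to be found in the camera images.
- piston_mid (a point): The good piston: bright bare aluminium, a plain cylinder to grip, 54 mm diameter, 48 mm high, about 0.2 kg. Stands upright on the bench, anywhere among the stock, at any yaw. Point: on its axis, half-way up; z up along the axis.
- spring_mid (a point): Valve spring, red painted coil, 34 mm outside diameter, 48 mm high, about 0.07 kg; does not compress noticeably, grips like a plain cylinder. Stands upright on the bench, anywhere among the stock, at any yaw. Point: on its axis, half-way up; z up along the axis.
- gear_mid (a point): Steel gear, grey, with teeth and a brass bush round its dark bore; lies flat; 56 mm diameter over the teeth, 30 mm high, about 0.36 kg; grips like a plain cylinder. Stands upright on the bench, anywhere among the stock, at any yaw. Point: on its axis, half-way up; z up along the axis.
- bearing_mid (a point): Ball bearing, bright steel with a brass-coloured cage and dark bore; lies flat; 46 mm diameter, 21 mm high, about 0.14 kg. Stands upright on the bench, anywhere among the stock, at any yaw. Point: on its axis, half-way up; z up along the axis.
- tray_green: Green plastic kit tray, fixed to the bench, 236 mm long (its x) by 120 mm wide (its y). Walls 4 mm thick and 16 mm high above the bench; a 4 mm wall of the same height across the middle makes two square bays of 112 mm; the floor is 3 mm thick. Origin: centre of the tray's underside, at bench height; z up. The bay centres lie at x = +58 mm and x = -58 mm, y = 0. The bay at +x is lined with black rubber; the bay at -x has a bare, light metal floor.
- tray_blue: Blue plastic kit tray, fixed to the bench, 236 mm long (its x) by 120 mm wide (its y). Walls 4 mm thick and 16 mm high above the bench; a 4 mm wall of the same height across the middle makes two square bays of 112 mm; the floor is 3 mm thick. Origin: centre of the tray's underside, at bench height; z up. The bay centres lie at x = +58 mm and x = -58 mm, y = 0. The bay at -x is lined with black rubber; the bay at +x has a bare, light metal floor.
- worn_piston_mid (a point): Worn piston, sooty black all over, 54 mm diameter, 48 mm high, to be left alone. Stands upright on the bench, anywhere among the stock, at any yaw. Point: on its axis, half-way up; z up along the axis.
- cups_mid (a point): Stack of white paper cups, 71 mm widest diameter, 80 mm high, loose, to be left alone. It stands among the stock. Point: on its axis, half-way up; z up.
- spanner: Steel spanner 180 mm long, about 10 mm thick, lying loose beyond the stock (farther from the robot), to be left alone. Origin: middle of its length on its underside; its x runs along it.
Not all that is in view belongs to the job. Leave any orange look-alike of the part that bears piston_mid alone. Of the things that look like the part that bears spring_mid, the larger one is meant.

How it is judged (in metres and radians):
At the end, for the whole second after the job is handed in: Piston (rubber bay) and spring (bare bay) in the green tray, gear (rubber) and bearing (bare) in the blue: each within 15 mm of its bay centre along both tray axes, on the floor (6 mm), upright (0.15 rad), released, at rest; worn piston, cups and spanner within 20 mm of their start (x of piston_mid in the frame of tray_green between 0.043 and 0.073 m and y of piston_mid in the frame of tray_green between -0.015 and 0.015 m and z of piston_mid in the frame of tray_green between 0.021 and 0.033 m and angle between each of piston_mid, spring_mid, gear_mid, bearing_mid's own z axis and vertical below 0.15 rad and linear speed of each of piston, spring, gear, bearing below 0.02 m/s and x of spring_mid in the frame of tray_green between -0.073 and -0.043 m and y of spring_mid in the frame of tray_green between -0.015 and 0.015 m and z of spring_mid in the frame of tray_green between 0.021 and 0.033 m and x of gear_mid in the frame of tray_blue between -0.073 and -0.043 m and y of gear_mid in the frame of tray_blue between -0.015 and 0.015 m and z of gear_mid in the frame of tray_blue between 0.012 and 0.024 m and x of bearing_mid in the frame of tray_blue between 0.043 and 0.073 m and y of bearing_mid in the frame of tray_blue between -0.015 and 0.015 m and z of bearing_mid in the frame of tray_blue between 0.0075 and 0.0195 m and distance of each of worn_piston_mid, cups_mid, spanner from where it was at the start of the episode below 0.02 m); the robot touches nothing.
It fails at once if a part is dropped (falls free of the fingers, faster than 0.7 m/s) ((linear speed of piston above 0.7 m/s and contact force between the fingers and piston below 0.05 N) or (linear speed of spring above 0.7 m/s and contact force between the fingers and spring below 0.05 N) or (linear speed of gear above 0.7 m/s and contact force between the fingers and gear below 0.05 N) or (linear speed of bearing above 0.7 m/s and contact force between the fingers and bearing below 0.05 N)).
It fails at once if the black worn piston is moved by more than 20 mm (distance of worn_piston_mid from where it was at the start of the episode above 0.02 m).
It fails at once if the stack of cups is moved by more than 20 mm (distance of cups_mid from where it was at the start of the episode above 0.02 m).
It fails at once if the spanner is moved by more than 20 mm (distance of spanner from where it was at the start of the episode above 0.02 m).
It also fails if it takes over 106 s, if anything falls off the work surface, if the arm or the gripper's body presses on something with over 40 N, if the wrist force passes 120 N, or if a joint passes its speed limit or range.

## Working session

There is one attempt and no reset: what is moved stays moved. The work goes in short steps, Python scripts to look and compute and a shell command to move; the robot and the scene stay as the last step left them, time stands still between calls to the robot, and variables do not carry over. Pictures are saved under pics/ and viewed, and the job is handed in when it is done.

```bash
ls; mkdir -p pics; python3 - <<'E'
from plant import robot
import cv2
s=robot.sense(); print(s['t'],s['tcp_pos'],s['ee_rot'],s['gripper_width'])
for n in ["scene","top","wrist"]:
    c=robot.camera_info(n); print(n,c)
    cv2.imwrite(f"pics/{n}0.png",robot.capture(n)[:,:,::-1])
E
```

```text
pics
0.0 [ 0.25090899 -0.59888083  0.22569851] [-1.79996132e+02  1.08888997e-01 -6.72632113e+01] 0.091597043900944
scene {'fov_y': 53.590387940456125, 'cx': 318.14310398634234, 'cy': 240.03594777083427, 'R': array([[ 0.00706966,  0.99997075,  0.00291904],
       [ 0.65522154, -0.00242713, -0.75543288],
       [-0.7554037 ,  0.00725327, -0.65521953]]), 't': array([ 0.01231427, -0.34599284,  1.28459697])}
top {'fov_y': 56.34448685577718, 'cx': 320.1511706777527, 'cy': 240.41047523969817, 'R': array([[ 0.12394191, -0.99228896,  0.00101277],
       [-0.96772049, -0.12109877, -0.2210252 ],
       [ 0.21944351,  0.02641421, -0.97526757]]), 't': array([-0.06062828,  0.61459963,  0.79222799])}
wrist {'fov_y': 58.82117396921894, 'cx': 320.268609292134, 'cy': 239.5726967178596, 'R': array([[ 0.38654288, -0.92226778, -0.0025971 ],
       [-0.88029981, -0.36979008,  0.29719951],
       [-0.27505792, -0.11259412, -0.95481187]]), 't': array([-0.64923358, -0.03688663,  0.39178686])}
```

View pics/scene0.png

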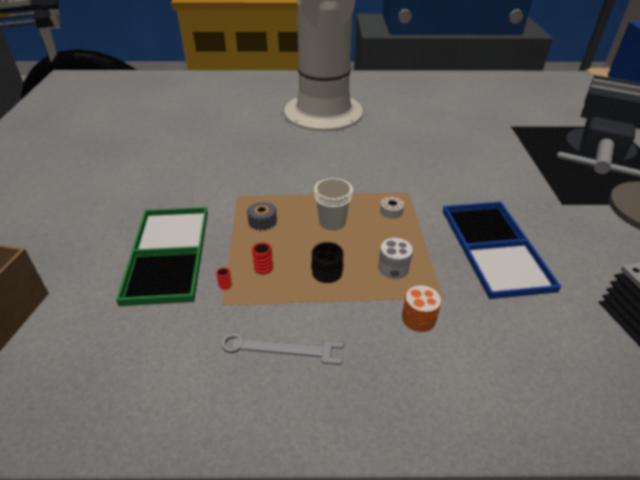

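View pics/top0.png

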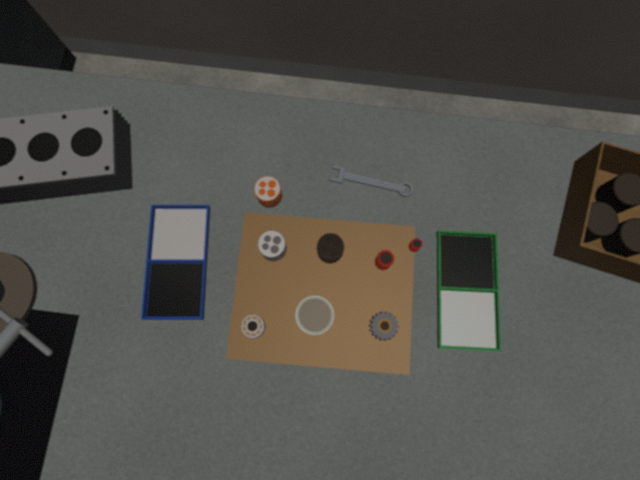

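View pics/wrist0.png

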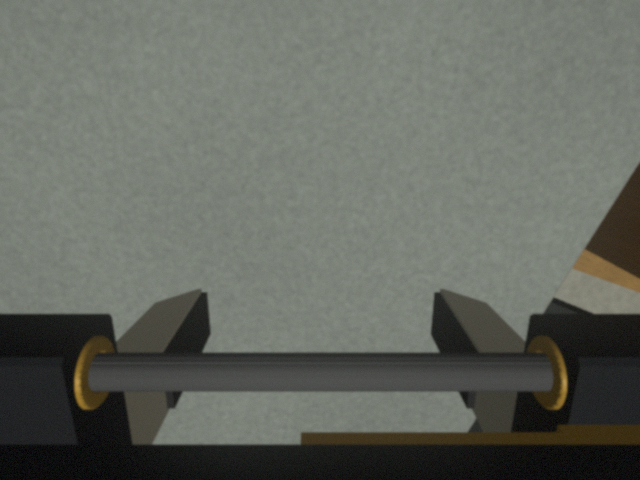

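The scene shows the green tray at left (y<0), the blue tray at right, and the stock on a brown mat. Top-view pixels: piston (271,244), worn piston (330,248), big spring (385,260), small spring (415,244), gear (384,325), bearing (252,326), cups (314,315). The orange look-alike and the spanner lie beyond the mat. Next I measure.

```bash
cat > h.py <<'E'
import numpy as np, cv2
def ray(c,u,v):
    f=240/np.tan(np.radians(c['fov_y']/2))
    d=np.array([(u-c['cx'])/f,(v-c['cy'])/f,1.]); R=np.array(c['R']);t=np.array(c['t'])
    return -R.T@t, R.T@d
def onz(c,u,v,z):
    o,d=ray(c,u,v); return o+d*(z-o[2])/d[2]
def proj(c,X):
    f=240/np.tan(np.radians(c['fov_y']/2)); p=np.array(c['R'])@X+c['t']
    return f*p[0]/p[2]+c['cx'], f*p[1]/p[2]+c['cy']
def blob(m,seed):
    m=cv2.morphologyEx(m.astype(np.uint8),cv2.MORPH_CLOSE,np.ones((3,3)))
    n,l,st,ce=cv2.connectedComponentsWithStats(m)
    # nearest component to the seed with area>20
    best=min((i for i in range(1,n) if st[i,4]>20),key=lambda i:np.min(np.hypot(*(np.argwhere(l==i)-[seed[1],seed[0]]).T)))
    cs,_=cv2.findContours((l==best).astype(np.uint8),cv2.RETR_EXTERNAL,cv2.CHAIN_APPROX_NONE)
    return max(cs,key=cv2.contourArea)
E
python3 - <<'E'
from plant import robot
import cv2,numpy as np
from h import *
obj={'piston':(.024,(271,244),(395,258)),'worn':(.024,(330,248),(327,262)),'spring':(.024,(385,260),(262,258)),
'gear':(.015,(384,325),(262,216)),'bearing':(.0105,(252,326),(392,207)),'cups':(.04,(314,315),(333,204)),'orange':(.024,(267,190),(421,308)),'sspring':(.015,(415,244),(224,278))}
vis={}
for k,n in enumerate(['top','scene']):
    im=cv2.imread(f'pics/{n}0.png'); c=robot.camera_info(n)
    lab=cv2.cvtColor(im,cv2.COLOR_BGR2LAB).astype(float); out=im.copy()
    for name,(z,*s) in obj.items():
        u,v=s[k]
        w=lab[v-45:v+45,u-45:u+45]
        # background: mat color median on the ring (or bench)
        cols=[np.median(lab[230:235,290:300] if n=='top' else lab[225:235,290:300],axis=(0,1)),np.median(lab[400:420,300:340],axis=(0,1))]
        m=np.ones(lab.shape[:2],bool)
        for cc in cols: m&=(np.abs(lab-cc)*[.45,1.4,1.4]).max(2)>14
        mm=np.zeros_like(m); r=24 if n=='top' else 30
        mm[v-r:v+r,u-r:u+r]=m[v-r:v+r,u-r:u+r]
        ct=blob(mm,(u,v)); h=cv2.convexHull(ct); M=cv2.moments(h); cu,cv_=M['m10']/M['m00'],M['m01']/M['m00']
        cv2.drawContours(out,[h],-1,(0,255,0),1)
        print(n,name,np.round([cu,cv_],1),cv2.boundingRect(h),np.round(onz(c,cu,cv_,z),4))
    cv2.imwrite(f'pics/seg_{n}.png',cv2.resize(out[140:380,100:520] if n=='top' else out[160:380,100:580],None,fx=1.6,fy=1.6))
# trays
for k,n in enumerate(['top','scene']):
    im=cv2.imread(f'pics/{n}0.png'); c=robot.camera_info(n); hsv=cv2.cvtColor(im,cv2.COLOR_BGR2HSV)
    for nm,lo,hi,seed in [('green',(45,110,40),(80,255,255),[(437,290),(205,210)]),('blue',(105,130,50),(125,255,255),[(150,290),(450,210)])]:
        m=cv2.inRange(hsv,lo,hi); ct=blob(m,seed[k]); h=cv2.convexHull(ct)
        q=cv2.approxPolyN(h,4,ensure_convex=True).reshape(-1,2) if hasattr(cv2,'approxPolyN') else cv2.boxPoints(cv2.minAreaRect(h))
        P=np.array([onz(c,u,v,.016)[:2] for u,v in q]); 
        print(n,nm,q.tolist(),P.round(4).tolist(),'ctr',P.mean(0).round(4),'sides',np.linalg.norm(P-np.roll(P,1,0),axis=1).round(4))
E
```

```text
top piston [271.8 245.3] (258, 231, 28, 30) [0.6054 0.1129 0.024 ]
top worn [329.9 247.8] (317, 233, 27, 31) [ 0.6146 -0.0041  0.024 ]
top spring [384.2 259.3] (375, 250, 20, 20) [ 0.6049 -0.115   0.024 ]
top gear [384.4 325.4] (381, 322, 8, 8) [ 0.4756 -0.1286  0.015 ]
top bearing [252.  326.4] (242, 316, 21, 22) [0.4415 0.1294 0.0105]
top cups [314.3 314.9] (295, 296, 39, 39) [0.4773 0.0099 0.04  ]
top orange [268.  191.7] (255, 177, 27, 31) [0.7168 0.1376 0.024 ]
top sspring [415.5 244.5] (409, 238, 14, 14) [ 0.6452 -0.1766  0.015 ]
scene piston [395.  257.3] (379, 238, 34, 40) [0.6013 0.1153 0.024 ]
scene worn [327.  262.1] (311, 242, 33, 42) [ 0.6129 -0.0017  0.024 ]
scene spring [262.  257.4] (251, 241, 22, 34) [ 0.6007 -0.1128  0.024 ]
scene gear [261.7 216.8] (247, 204, 30, 27) [ 0.4766 -0.1242  0.015 ]
scene bearing [392.  202.4] (382, 197, 21, 12) [0.4248 0.1335 0.0105]
scene cups [332.4 215.9] (318, 205, 30, 25) [0.5062 0.0102 0.04  ]
scene orange [420.8 308. ] (402, 285, 39, 47) [0.7155 0.1401 0.024 ]
scene sspring [223.3 278.1] (215, 267, 17, 24) [ 0.6412 -0.1745  0.015 ]
top green [[496, 233], [500, 350], [438, 347], [438, 231]] [[0.6895, -0.3384], [0.4566, -0.3549], [0.4474, -0.2354], [0.6789, -0.2201]] ctr [ 0.5681 -0.2872] sides [0.1188 0.2334 0.1199 0.232 ]
top blue [[209, 205], [202, 318], [141, 318], [151, 205]] [[0.6755, 0.2562], [0.4453, 0.2285], [0.4305, 0.3473], [0.6605, 0.3758]] ctr [0.5529 0.3019] sides [0.1205 0.2318 0.1198 0.2318]
scene green [[193, 300], [114, 305], [145, 210], [207, 207]] [[0.6903, -0.215], [0.7002, -0.3364], [0.4557, -0.3534], [0.4464, -0.2342]] ctr [ 0.5732 -0.2848] sides [0.2447 0.1217 0.2451 0.1196]
scene blue [[563, 290], [490, 298], [441, 206], [501, 202]] [[0.6714, 0.3795], [0.6882, 0.2562], [0.4446, 0.2275], [0.4317, 0.3504]] ctr [0.559  0.3034] sides [0.2415 0.1244 0.2453 0.1235]
```

```bash
cat >> h.py <<'E'
def go(x,y,z,yaw):
    from plant import robot
    s=robot.sense(); p=np.array(s['tcp_pos']); from scipy.spatial.transform import Rotation as Ro
    R=Ro.from_euler('xyz',s['ee_rot'],degrees=True); T=Ro.from_euler('xyz',[180,0,yaw],degrees=True)
    sh=R.inv().apply(np.array([x,y,z])-p); rv=(R.inv()*T).as_rotvec()
    print('t',round(s['t'],2),'tcp',p.round(4),'rot',np.round(s['ee_rot'],2),'w',round(s['gripper_width'],4),'F',np.round(s['wrist_force'],1))
    print('shift',sh.round(4),'turn',rv.round(4),'rows>=',max(np.linalg.norm(sh)/.0625,np.linalg.norm(rv)/np.radians(10.7)).round(1))
E
python3 - <<'E'
from plant import robot
from h import *
c=robot.camera_info('top')
print('gear bush',onz(c,384.4,325.4,.03).round(4),'campos',(-np.array(c['R']).T@c['t']).round(3))
im=cv2.imread('pics/top0.png'); hsv=cv2.cvtColor(im,cv2.COLOR_BGR2HSV)
m=cv2.inRange(hsv,(0,0,0),(179,75,255)); mm=np.zeros_like(m); mm[300:350,360:410]=m[300:350,360:410]
h=cv2.convexHull(blob(mm,(373,325))); M=cv2.moments(h); u,v=M['m10']/M['m00'],M['m01']/M['m00']
print(cv2.boundingRect(h),u,v,onz(c,u,v,.015).round(4))
go(.474,-.126,.15,0)
E
```

```text
gear bush [ 0.4748 -0.1266  0.03  ] campos [ 0.428 -0.007  0.909]
(369, 311, 30, 30) 383.75873761085023 325.5808555033907 [ 0.4751 -0.1274  0.015 ]
t 0.15 tcp [ 0.251  -0.599   0.2259] rot [-1.800e+02  9.000e-02 -6.726e+01] w 0.0919 F [0.1 0.1 0.5]
shift [-0.35   -0.3885  0.0765] turn [-9.000e-04  1.300e-03 -1.174e+00] rows>= 8.5
```

View pics/seg_top.png

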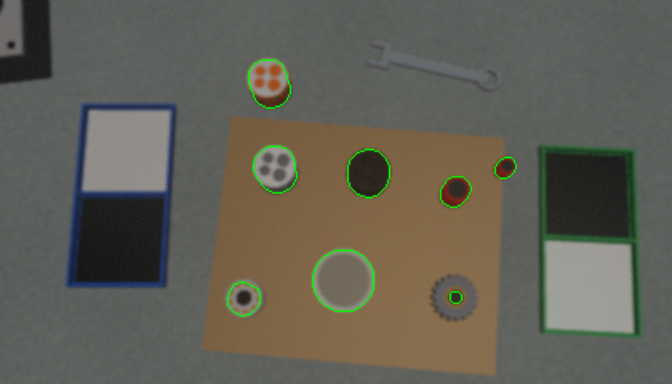

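View pics/seg_scene.png

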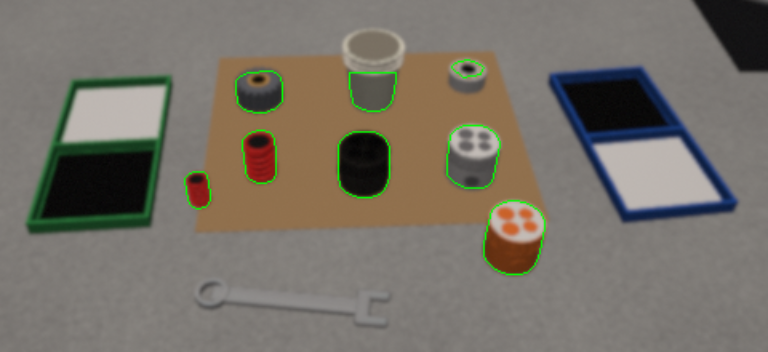

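```bash
python3 -m crank '-1 -0.35 -0.389 0.04 0 0 -1.174; -1 -0.35 -0.389 0.04 0 0 -1.174; -1 -0.35 -0.389 0.04 0 0 -1.174; -1 -0.35 -0.389 0.04 0 0 -1.174; -1 -0.35 -0.389 0.04 0 0 -1.174; -1 -0.35 -0.389 0.04 0 0 -1.174; -1 -0.35 -0.389 0.04 0 0 -1.174; -1 -0.35 -0.389 0.04 0 0 -1.174; -1 -0.35 -0.389 0.04 0 0 -1.174; -1 -0.35 -0.389 0.04 0 0 -1.174' 40
python3 -m crank '-1 0 0 0 0 0 0; -1 0 0 0 0 0 0;-1 0 0 0 0 0 0'
python3 - <<'E'
from plant import robot
from h import *
go(.4755,-.126,.10,0)
c=robot.camera_info('wrist'); im=robot.capture('wrist'); cv2.imwrite('pics/w1.png',im[:,:,::-1])
print(proj(c,np.array([.4755,-.126,.03])))
E
```

```text
t: 1.4
tcp_pos: [0.4753, -0.1237, 0.1867]
ee_rot: [-179.9, -0.0, 0.3]
wrist_force: [0.2, -0.1, 0.7]
gripper_width: 0.0918
t: 1.78
tcp_pos: [0.4743, -0.1276, 0.1867]
ee_rot: [180.0, 0.0, -0.1]
wrist_force: [-0.6, -0.1, 0.5]
gripper_width: 0.092
t 1.77 tcp [ 0.4743 -0.1276  0.1867] rot [ 1.7998e+02  1.0000e-02 -1.3000e-01] w 0.092 F [-0.6 -0.1  0.5]
shift [ 0.0012 -0.0016  0.0867] turn [ 0.0004  0.0002 -0.0022] rows>= 1.4
(np.float64(320.8238078958064), np.float64(215.85652833981578))
```

View pics/w1.png

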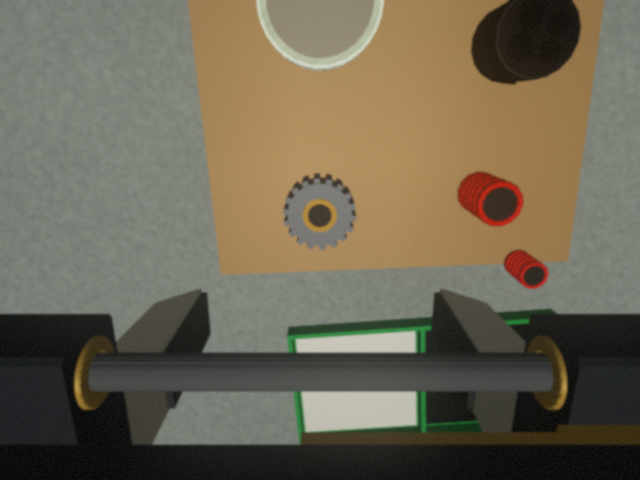

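The wrist view puts the gear bush at (319.5,215.5). I predicted (320.8,215.9), so the position holds to about 1 mm. I descend and grip.

```bash
python3 -m crank '-1 0.001 -0.0016 0.05 0 0 0; -1 0.001 -0.0016 0.1 0 0 0; -1 0.001 -0.0016 0.14 0 0 0; -1 0.001 -0.0016 0.165 0 0 0; -1 0.001 -0.0016 0.18 0 0 0; -1 0.001 -0.0016 0.18 0 0 0; 0.5 0.001 -0.0016 0.18 0 0 0; 0.5 0.001 -0.0016 0.18 0 0 0;0.5 0.001 -0.0016 0.18 0 0 0;0.5 0.001 -0.0016 0.18 0 0 0' 40
python3 -m crank '0.5 0 0 0 0 0 0; 0.5 0 0 0 0 0 0;0.5 0 0 0 0 0 0;0.5 0 0 0 0 0 0' 40
```

```text
t: 3.08
tcp_pos: [0.475, -0.125, 0.007]
ee_rot: [180.0, 0.1, -0.0]
wrist_force: [-4.8, -0.8, 1.9]
gripper_width: 0.0563
t: 3.58
tcp_pos: [0.4749, -0.125, 0.0069]
ee_rot: [180.0, 0.1, -0.0]
wrist_force: [-3.6, -0.9, 6.3]
gripper_width: 0.0552
```

```bash
python3 -m crank '0.5 0 0 -0.005 0 0 0; 0.5 0 0 -0.02 0 0 0;0.5 0 0 -0.05 0 0 0;0.5 0 0 -0.09 0 0 0;0.5 0 0 -0.13 0 0 0;0.5 0 0 -0.155 0 0 0;0.5 0 0 -0.16 0 0 0;0.5 0 0 -0.16 0 0 0' 40
python3 - <<'E'
from h import *
go(.4955,.296,.167,7)
E
```

```text
t: 4.58
tcp_pos: [0.4753, -0.1249, 0.1666]
ee_rot: [180.0, 0.0, -0.0]
wrist_force: [1.0, 0.3, -5.1]
gripper_width: 0.0553
t 4.58 tcp [ 0.4753 -0.1249  0.1666] rot [ 1.7998e+02  1.0000e-02 -1.0000e-02] w 0.0553 F [ 1.   0.3 -5.1]
shift [ 0.0201 -0.4209 -0.0006] turn [ 0.0004  0.0002 -0.1223] rows>= 6.7
```

```bash
python3 -m crank '0.5 0 -0.02 0 0 0 -0.02; 0.5 0 -0.06 0 0 0 -0.02;0.5 0 -0.11 0 0 0 -0.02;0.5 0.02 -0.16 0 0 0 -0.05;0.5 0.02 -0.21 0 0 0 -0.07;0.5 0.02 -0.26 0 0 0 -0.08;0.5 0.02 -0.31 0 0 0 -0.1;0.5 0.02 -0.36 0 0 0 -0.122;0.5 0.02 -0.4 0 0 0 -0.122;0.5 0.02 -0.421 0 0 0 -0.122' 40
python3 -m crank '0.5 0 0 0 0 0 0; 0.5 0 0 0 0 0 0;0.5 0 0 0 0 0 0' 40
python3 - <<'E'
from plant import robot
from h import *
go(.4955,.296,.010,7)
c=robot.camera_info('wrist'); im=robot.capture('wrist'); cv2.imwrite('pics/w2.png',im[:,:,::-1])
im=robot.capture('top'); cv2.imwrite('pics/t2.png',im[:,:,::-1])
E
```

```text
t: 5.82
tcp_pos: [0.4928, 0.3006, 0.1655]
ee_rot: [-179.9, 0.2, 7.3]
wrist_force: [-1.0, -0.6, -3.8]
gripper_width: 0.0555
t: 6.2
tcp_pos: [0.4957, 0.2949, 0.1661]
ee_rot: [179.9, 0.1, 6.9]
wrist_force: [0.5, -0.0, -4.0]
gripper_width: 0.0554
t 6.2 tcp [0.4957 0.2949 0.1661] rot [1.7993e+02 5.0000e-02 6.9200e+00] w 0.0554 F [ 0.5 -0.  -4. ]
shift [ 1.000e-04 -1.300e-03  1.561e-01] turn [ 0.0012  0.0009 -0.0015] rows>= 2.5
```

View pics/w2.png

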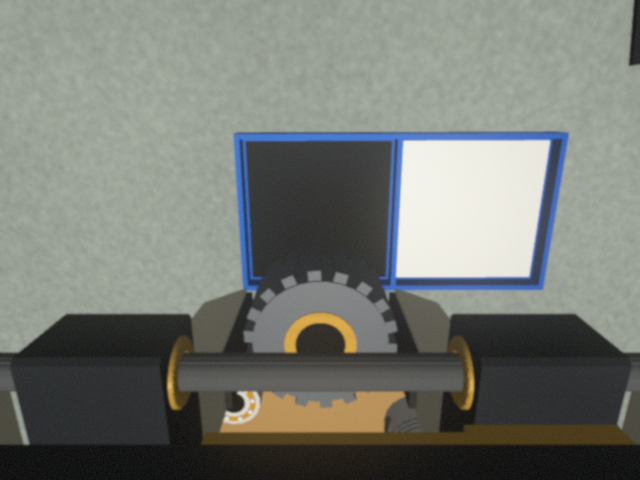

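View pics/t2.png

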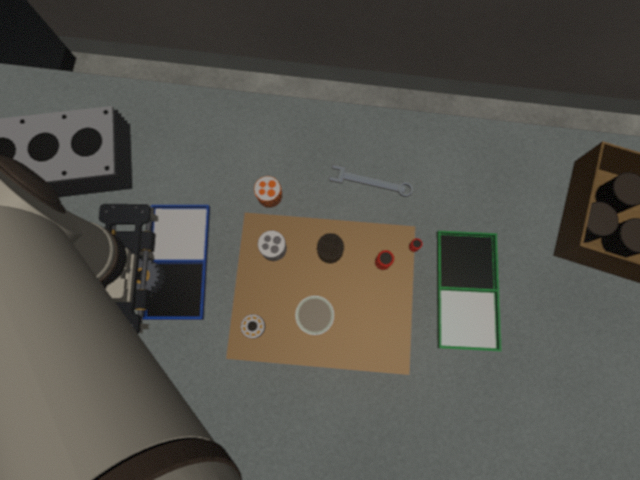

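The tray fills the wrist view squarely, with outer corners near (236,133), (567,133), (543,289) and (245,289). I cross-check its centre from these.

```bash
python3 - <<'E'
from plant import robot
from h import *
c=robot.camera_info('wrist'); im=cv2.imread('pics/w2.png'); hsv=cv2.cvtColor(im,cv2.COLOR_BGR2HSV)
h=cv2.convexHull(blob(cv2.inRange(hsv,(105,130,50),(125,255,255)),(400,200)))
q=cv2.approxPolyN(h,4,ensure_convex=True).reshape(-1,2); P=np.array([onz(c,u,v,.016)[:2] for u,v in q])
print(q.tolist(),P.round(4).tolist(),P.mean(0).round(4),np.linalg.norm(P-np.roll(P,1,0),axis=1).round(4))
E
```

```text
[[568, 133], [541, 289], [243, 289], [234, 133]] [[0.6621, 0.3786], [0.6759, 0.2601], [0.4431, 0.232], [0.4289, 0.3504]] [0.5525 0.3053] [0.2349 0.1193 0.2345 0.1192]
```

```bash
python3 -m crank '0.5 0 -0.0026 0.03 0 0 0; 0.5 0 -0.0026 0.07 0 0 0;0.5 0 -0.0026 0.11 0 0 0;0.5 0 -0.0026 0.135 0 0 0;0.5 0 -0.0026 0.148 0 0 0;0.5 0 -0.0026 0.153 0 0 0;0.5 0 -0.0026 0.155 0 0 0;0.5 0 -0.0026 0.156 0 0 0;0.5 0 -0.0026 0.1563 0 0 0;0.5 0 -0.0026 0.1563 0 0 0' 40
```

```text
t: 7.55
tcp_pos: [0.4957, 0.2989, 0.0108]
ee_rot: [-180.0, -0.0, 7.0]
wrist_force: [-0.8, 0.1, -4.0]
gripper_width: 0.0551
```

```bash
python3 -m crank '0.5 0 0 0.0007 0 0 0; 0.5 0 0 0.0014 0 0 0;0.5 0 0 0.0014 0 0 0;0.5 0 0 0.0014 0 0 0' 40
```

```text
t: 8.05
tcp_pos: [0.4957, 0.2989, 0.01]
ee_rot: [180.0, -0.0, 7.0]
wrist_force: [-2.2, -2.0, 5.7]
gripper_width: 0.0551
```

Force rose from −4 to +5.7 N, so the gear is on the floor. I release it gently and lift.

```bash
python3 -m crank '-0.33 0 0 0 0 0 0; -0.33 0 0 0 0 0 0; -0.33 0 0 0 0 0 0; -0.33 0 0 0 0 0 0; -0.33 0 0 -0.005 0 0 0; -0.33 0 0 -0.03 0 0 0;-0.33 0 0 -0.07 0 0 0;-0.6 0 0 -0.11 0 0 0;-1 0 0 -0.13 0 0 0;-1 0 0 -0.13 0 0 0'
python3 - <<'E'
from plant import robot
from h import *
go(.4415,.130,.14,7)
im=robot.capture('wrist'); cv2.imwrite('pics/w3.png',im[:,:,::-1])
E
```

```text
t: 9.3
tcp_pos: [0.4963, 0.2992, 0.1402]
ee_rot: [-180.0, -0.2, 7.0]
wrist_force: [-0.7, 0.0, -0.8]
gripper_width: 0.0865
t 9.3 tcp [0.4963 0.2992 0.1402] rot [-1.7996e+02 -1.6000e-01  6.9700e+00] w 0.0865 F [-0.7  0.  -0.8]
shift [-7.490e-02  1.613e-01 -1.000e-04] turn [-0.0006 -0.0028 -0.0005] rows>= 2.8
```

View pics/w3.png

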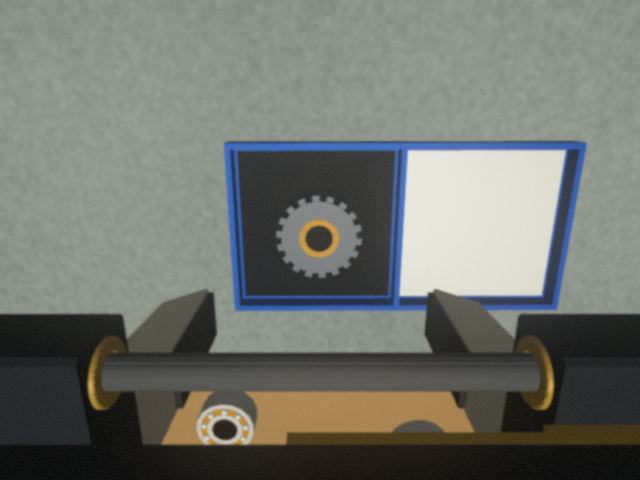

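```bash
python3 - <<'E'
from plant import robot
from h import *
c=robot.camera_info('wrist'); 
g=onz(c,319.5,238.5,.033)[:2]; im=cv2.imread('pics/w3.png'); hsv=cv2.cvtColor(im,cv2.COLOR_BGR2HSV)
h=cv2.convexHull(blob(cv2.inRange(hsv,(105,130,50),(125,255,255)),(400,200)))
q=cv2.approxPolyN(h,4,ensure_convex=True).reshape(-1,2); P=np.array([onz(c,u,v,.016)[:2] for u,v in q]); ctr=P.mean(0)
a=np.radians(6.95); print(ctr.round(4),g.round(4), np.array([[np.cos(a),np.sin(a)],[-np.sin(a),np.cos(a)]])@(g-ctr), 'cam',(-np.array(c['R']).T@c['t']).round(3))
E
python3 -m crank '-1 -0.02 0.04 0 0 0 0;-1 -0.045 0.09 0 0 0 0;-1 -0.065 0.14 0 0 0 0;-1 -0.075 0.161 0 0 0 0;-1 -0.075 0.161 0 0 0 0;-1 -0.075 0.161 0 0 0 0;-1 -0.075 0.161 0 0 0 0'
python3 - <<'E'
from plant import robot
from h import *
go(.4415,.130,.0045,7)
c=robot.camera_info('wrist'); im=robot.capture('wrist'); cv2.imwrite('pics/w4.png',im[:,:,::-1])
print(proj(c,np.array([.4415,.13,.021])))
E
```

```text
[0.5506 0.3048] [0.4959 0.2977] [-0.05521942 -0.0004334 ] cam [0.486 0.379 0.296]
t: 10.22
tcp_pos: [0.4407, 0.1314, 0.1389]
ee_rot: [-179.9, 0.0, 7.1]
wrist_force: [-0.1, 0.3, 0.4]
gripper_width: 0.092
t 10.22 tcp [0.4407 0.1314 0.1389] rot [-179.93    0.      7.1 ] w 0.092 F [-0.1  0.3  0.4]
shift [0.0007 0.0017 0.1344] turn [-0.0012  0.      0.0018] rows>= 2.2
(np.float64(320.2187758175781), np.float64(234.5664598080482))
```

View pics/w4.png

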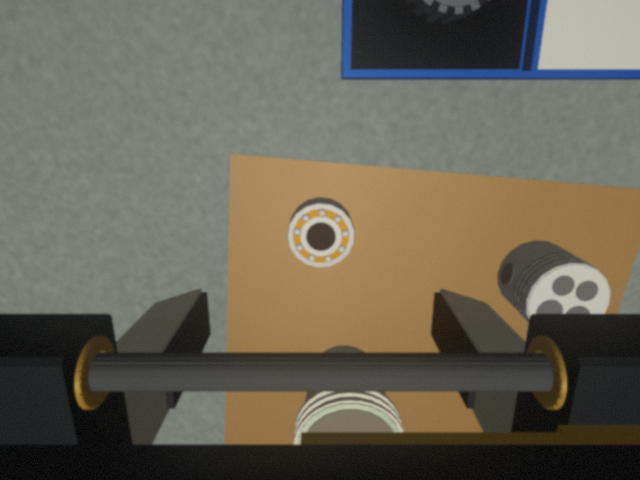

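Bearing bore at (321,236), predicted (320,235). I grip it.

```bash
python3 -m crank '-1 0.0007 0.002 0.04 0 0 0; -1 0.0007 0.002 0.08 0 0 0; -1 0.0007 0.002 0.11 0 0 0; -1 0.0007 0.002 0.128 0 0 0; -1 0.0007 0.002 0.134 0 0 0; -1 0.0007 0.002 0.134 0 0 0; 0.5 0.0007 0.002 0.134 0 0 0; 0.5 0.0007 0.002 0.134 0 0 0;0.5 0.0007 0.002 0.134 0 0 0;0.5 0.0007 0.002 0.134 0 0 0' 40
python3 -m crank '0.5 0 0 0 0 0 0; 0.5 0 0 0 0 0 0;0.5 0 0 0 0 0 0;0.5 0 0 0 0 0 0' 40
```

```text
t: 11.52
tcp_pos: [0.4417, 0.1279, 0.0053]
ee_rot: [180.0, -0.0, 7.0]
wrist_force: [-1.0, 0.2, -0.5]
gripper_width: 0.0563
t: 12.02
tcp_pos: [0.4416, 0.1279, 0.0051]
ee_rot: [180.0, -0.0, 7.0]
wrist_force: [-0.5, -0.6, 1.9]
gripper_width: 0.045
```

```bash
python3 -m crank '0.5 0 0 -0.005 0 0 0; 0.5 0 0 -0.02 0 0 0;0.5 0 0 -0.05 0 0 0;0.5 0 0 -0.085 0 0 0;0.5 0 0 -0.11 0 0 0;0.5 0 0 -0.12 0 0 0;0.5 0 0 -0.12 0 0 0' 40
python3 - <<'E'
from plant import robot
from h import *
go(.609,.3105,.125,7)
E
```

```text
t: 12.9
tcp_pos: [0.4418, 0.1278, 0.1256]
ee_rot: [180.0, -0.1, 7.0]
wrist_force: [1.0, 0.4, -0.6]
gripper_width: 0.045
t 12.9 tcp [0.4418 0.1278 0.1256] rot [ 1.7997e+02 -8.0000e-02  6.9700e+00] w 0.045 F [ 1.   0.4 -0.6]
shift [ 0.1881 -0.1611  0.0007] turn [ 0.0005 -0.0013 -0.0006] rows>= 4.0
```

```bash
python3 -m crank '0.5 0.02 -0.017 0 0 0 0; 0.5 0.055 -0.048 0 0 0 0;0.5 0.095 -0.081 0 0 0 0;0.5 0.135 -0.115 0 0 0 0;0.5 0.165 -0.142 0 0 0 0;0.5 0.183 -0.157 0 0 0 0;0.5 0.188 -0.161 0 0 0 0;0.5 0.188 -0.161 0 0 0 0;0.5 0.188 -0.161 0 0 0 0' 40
python3 - <<'E'
from plant import robot
from h import *
go(.609,.3105,.008,7)
im=robot.capture('wrist'); cv2.imwrite('pics/w5.png',im[:,:,::-1])
E
```

```text
t: 14.02
tcp_pos: [0.6079, 0.3094, 0.1245]
ee_rot: [179.9, 0.1, 7.0]
wrist_force: [0.7, -0.1, -0.7]
gripper_width: 0.0452
t 14.03 tcp [0.6079 0.3094 0.1245] rot [1.7992e+02 6.0000e-02 6.9700e+00] w 0.0452 F [ 0.7 -0.1 -0.7]
shift [ 0.0014 -0.0011  0.1165] turn [ 0.0013  0.0011 -0.0006] rows>= 1.9
```

View pics/w5.png

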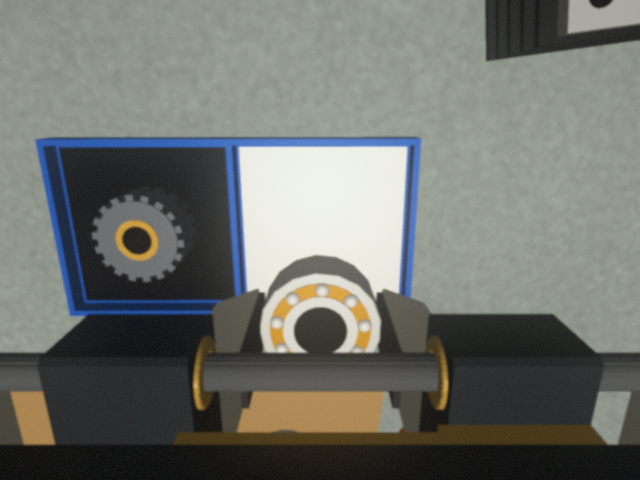

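```bash
python3 -m crank '0.5 0.0014 -0.001 0.03 0 0 0; 0.5 0.0014 -0.001 0.065 0 0 0;0.5 0.0014 -0.001 0.095 0 0 0;0.5 0.0014 -0.001 0.108 0 0 0;0.5 0.0014 -0.001 0.112 0 0 0;0.5 0.0014 -0.001 0.114 0 0 0;0.5 0.0014 -0.001 0.1155 0 0 0;0.5 0.0014 -0.001 0.1162 0 0 0;0.5 0.0014 -0.001 0.1168 0 0 0;0.5 0.0014 -0.001 0.1168 0 0 0' 40
```

```text
t: 15.32
tcp_pos: [0.6099, 0.3118, 0.0084]
ee_rot: [180.0, -0.0, 7.0]
wrist_force: [0.6, -0.6, -1.7]
gripper_width: 0.0451
```

```bash
python3 -m crank '0.5 0 0 0.0005 0 0 0; 0.5 0 0 0.001 0 0 0;0.5 0 0 0.001 0 0 0;0.5 0 0 0.001 0 0 0' 40
```

```text
t: 15.82
tcp_pos: [0.6098, 0.3119, 0.0082]
ee_rot: [180.0, -0.0, 7.0]
wrist_force: [-2.0, -2.4, 5.1]
gripper_width: 0.0452
```

```bash
python3 -m crank '-0.2 0 0 0 0 0 0; -0.2 0 0 0 0 0 0; -0.2 0 0 0 0 0 0; -0.2 0 0 0 0 0 0; -0.2 0 0 -0.005 0 0 0; -0.2 0 0 -0.03 0 0 0;-0.2 0 0 -0.07 0 0 0;-0.6 0 0 -0.11 0 0 0;-1 0 0 -0.135 0 0 0;-1 0 0 -0.135 0 0 0'
python3 - <<'E'
from plant import robot
from h import *
go(.604,.114,.14,0)
c=robot.camera_info('wrist')
im=robot.capture('wrist')[:,:,::-1].copy(); cv2.imwrite('pics/w6.png',im)
hsv=cv2.cvtColor(im,cv2.COLOR_BGR2HSV)
h=cv2.convexHull(blob(cv2.inRange(hsv,(105,130,50),(125,255,255)),(230,200)))
q=cv2.approxPolyN(h,4,ensure_convex=True).reshape(-1,2); P=np.array([onz(c,u,v,.016)[:2] for u,v in q]); print(P.mean(0))
E
```

```text
t: 17.08
tcp_pos: [0.6115, 0.3134, 0.1469]
ee_rot: [-179.9, -0.4, 7.0]
wrist_force: [0.3, 0.4, -0.9]
gripper_width: 0.0803
t 17.07 tcp [0.6115 0.3134 0.1469] rot [-179.87   -0.36    6.99] w 0.0803 F [ 0.3  0.4 -0.9]
shift [-0.0318  0.197   0.0062] turn [-0.0027 -0.0061  0.1221] rows>= 3.2
[0.55209366 0.30521644]
```

View pics/w6.png

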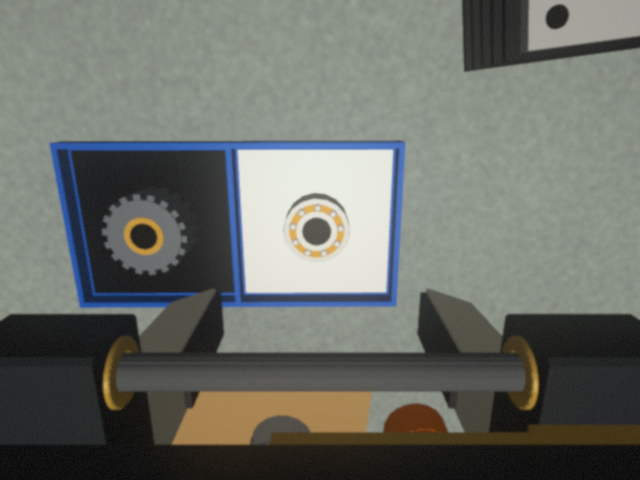

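Both blue-tray parts sit near the middle of their bays. Next is the piston.

```bash
python3 -m crank '-1 -0.007 0.04 0 0 0 0.03;-1 -0.015 0.09 0 0 0 0.06;-1 -0.023 0.14 0 0 0 0.1;-1 -0.03 0.18 0 0 0 0.122;-1 -0.032 0.197 0 0 0 0.122;-1 -0.032 0.197 0 0 0 0.122;-1 -0.032 0.197 0 0 0 0.122;-1 -0.032 0.197 0 0 0 0.122'
python3 - <<'E'
from plant import robot
from h import *
go(.604,.114,.02,0)
c=robot.camera_info('wrist'); im=robot.capture('wrist'); cv2.imwrite('pics/w7.png',im[:,:,::-1])
print(proj(c,np.array([.604,.114,.048])))
E
```

```text
t: 18.12
tcp_pos: [0.6017, 0.115, 0.1424]
ee_rot: [-179.9, -0.0, 0.2]
wrist_force: [0.9, 0.7, 0.3]
gripper_width: 0.092
t 18.12 tcp [0.6017 0.115  0.1424] rot [-1.7992e+02 -1.0000e-02  1.9000e-01] w 0.092 F [0.9 0.7 0.3]
shift [0.0023 0.0012 0.1224] turn [-0.0013 -0.0001  0.0033] rows>= 2.0
(np.float64(322.83923069600166), np.float64(244.71860164048414))
```

View pics/w7.png

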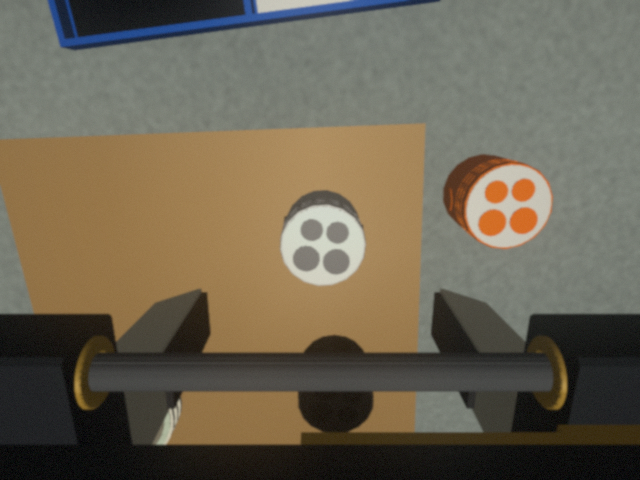

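Piston crown centre (323,245), predicted (323,245). I grip it.

```bash
python3 -m crank '-1 0.002 0.0012 0.03 0 0 0; -1 0.002 0.0012 0.065 0 0 0; -1 0.002 0.0012 0.095 0 0 0; -1 0.002 0.0012 0.115 0 0 0; -1 0.002 0.0012 0.122 0 0 0; -1 0.002 0.0012 0.122 0 0 0; 0.5 0.002 0.0012 0.122 0 0 0; 0.5 0.002 0.0012 0.122 0 0 0;0.5 0.002 0.0012 0.122 0 0 0;0.5 0.002 0.0012 0.122 0 0 0' 40
python3 -m crank '0.5 0 0 0 0 0 0; 0.5 0 0 0 0 0 0;0.5 0 0 0 0 0 0;0.5 0 0 0 0 0 0' 40
python3 -m crank '0.5 0 0 -0.005 0 0 0; 0.5 0 0 -0.02 0 0 0;0.5 0 0 -0.05 0 0 0;0.5 0 0 -0.09 0 0 0;0.5 0 0 -0.12 0 0 0;0.5 0 0 -0.14 0 0 0;0.5 0 0 -0.14 0 0 0' 40
python3 - <<'E'
from h import *
go(.626,-.2830,.16,4)
E
```

```text
t: 19.42
tcp_pos: [0.6041, 0.1111, 0.0205]
ee_rot: [180.0, -0.0, -0.0]
wrist_force: [-0.6, 0.4, -0.4]
gripper_width: 0.0566
t: 19.92
tcp_pos: [0.604, 0.1112, 0.0204]
ee_rot: [180.0, 0.0, -0.0]
wrist_force: [-1.7, -0.6, 4.6]
gripper_width: 0.0538
t: 20.8
tcp_pos: [0.605, 0.1115, 0.162]
ee_rot: [-180.0, -0.2, -0.0]
wrist_force: [0.0, -0.2, -2.3]
gripper_width: 0.0533
t 20.8 tcp [0.605  0.1115 0.162 ] rot [-179.98   -0.18   -0.  ] w 0.0533 F [ 0.  -0.2 -2.3]
shift [0.021  0.3945 0.0019] turn [-0.0002 -0.0032 -0.0699] rows>= 6.3
```

```bash
python3 -m crank '0.5 0.002 0.02 0 0 0 0; 0.5 0.004 0.06 0 0 0 0;0.5 0.007 0.11 0 0 0 -0.01;0.5 0.01 0.16 0 0 0 -0.02;0.5 0.013 0.21 0 0 0 -0.03;0.5 0.016 0.26 0 0 0 -0.04;0.5 0.02 0.31 0 0 0 -0.06;0.5 0.021 0.355 0 0 0 -0.07;0.5 0.021 0.385 0 0 0 -0.07;0.5 0.021 0.395 0 0 0 -0.07' 40
python3 -m crank '0.5 0 0 0 0 0 0; 0.5 0 0 0 0 0 0;0.5 0 0 0 0 0 0' 40
python3 - <<'E'
from plant import robot
from h import *
go(.626,-.283,.0234,4)
c=robot.camera_info('wrist')
im=robot.capture('wrist')[:,:,::-1].copy(); cv2.imwrite('pics/w8.png',im)
hsv=cv2.cvtColor(im,cv2.COLOR_BGR2HSV)
h=cv2.convexHull(blob(cv2.inRange(hsv,(45,110,40),(80,255,255)),(230,200)))
q=cv2.approxPolyN(h,4,ensure_convex=True).reshape(-1,2); P=np.array([onz(c,u,v,.016)[:2] for u,v in q]); print(q.tolist(),P.tolist(),P.mean(0))
E
```

```text
t: 22.05
tcp_pos: [0.6224, -0.2884, 0.1577]
ee_rot: [180.0, 0.2, 3.7]
wrist_force: [0.7, 0.4, -2.5]
gripper_width: 0.0535
t: 22.42
tcp_pos: [0.6254, -0.2816, 0.1604]
ee_rot: [-180.0, -0.0, 4.2]
wrist_force: [-0.5, -0.2, -2.3]
gripper_width: 0.0534
t 22.43 tcp [ 0.6254 -0.2816  0.1604] rot [-1.7997e+02 -1.0000e-02  4.1800e+00] w 0.0534 F [-0.5 -0.2 -2.3]
shift [0.0005 0.0015 0.137 ] turn [-0.0006 -0.0002  0.0031] rows>= 2.2
[[396, 288], [95, 305], [66, 141], [405, 140]] [[0.6882225728736618, -0.3296567073434284], [0.45590219206528904, -0.3609337809300238], [0.4463334374478187, -0.23638703612023215], [0.6804619384870385, -0.21861400762716163]] [ 0.56773004 -0.28639788]
```

View pics/w8.png

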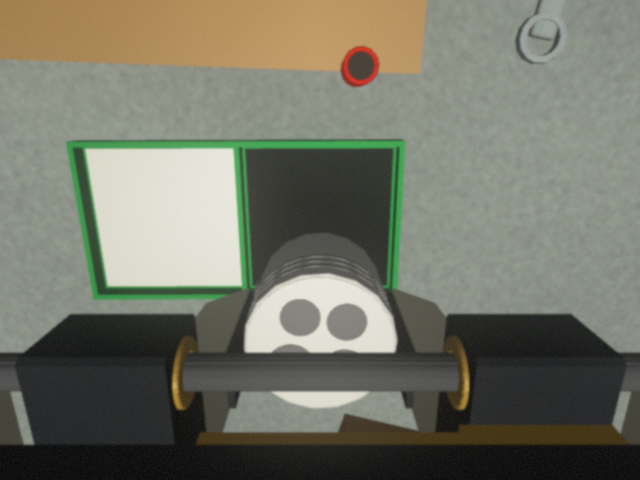

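```bash
python3 - <<'E'
from plant import robot
from h import *
c=robot.camera_info('wrist')
P=np.array([onz(c,u,v,.016)[:2] for u,v in [(67,141),(405,140),(396,296),(94,298)]]); print(P.round(4),P.mean(0),np.linalg.norm(P-np.roll(P,1,0),axis=1).round(4))
E
```

```text
[[ 0.447  -0.2367]
 [ 0.6805 -0.2191]
 [ 0.689  -0.3368]
 [ 0.4555 -0.3554]] [ 0.5680203  -0.28700392] [0.119  0.2341 0.1181 0.2342]
```

```bash
python3 -m crank '0.5 0.0005 0.0025 0.03 0 0 0; 0.5 0.0005 0.0025 0.065 0 0 0;0.5 0.0005 0.0025 0.1 0 0 0;0.5 0.0005 0.0025 0.122 0 0 0;0.5 0.0005 0.0025 0.13 0 0 0;0.5 0.0005 0.0025 0.133 0 0 0;0.5 0.0005 0.0025 0.135 0 0 0;0.5 0.0005 0.0025 0.136 0 0 0;0.5 0.0005 0.0025 0.1365 0 0 0;0.5 0.0005 0.0025 0.1365 0 0 0' 40
```

```text
t: 23.72
tcp_pos: [0.6258, -0.2864, 0.024]
ee_rot: [180.0, -0.0, 4.0]
wrist_force: [-0.8, -1.0, -1.1]
gripper_width: 0.0533
```

```bash
python3 -m crank '0.5 0 -0.001 0.0005 0 0 0; 0.5 0 -0.001 0.001 0 0 0;0.5 0 -0.001 0.001 0 0 0;0.5 0 -0.001 0.001 0 0 0' 40
```

```text
t: 24.22
tcp_pos: [0.6258, -0.2855, 0.0235]
ee_rot: [180.0, -0.0, 4.0]
wrist_force: [-3.2, -0.3, 5.7]
gripper_width: 0.0533
```

Contact at the expected height. I release to 64 mm and retreat.

```bash
python3 -m crank '-0.4 0 0 0 0 0 0; -0.4 0 0 0 0 0 0; -0.4 0 0 0 0 0 0; -0.4 0 0 0 0 0 0; -0.4 0 0 -0.005 0 0 0; -0.4 0 0 -0.03 0 0 0;-0.4 0 0 -0.07 0 0 0;-0.6 0 0 -0.1 0 0 0;-1 0 0 -0.12 0 0 0;-1 0 0 -0.12 0 0 0'
python3 - <<'E'
from plant import robot
from h import *
go(.603,-.114,.14,0)
c=robot.camera_info('wrist')
im=robot.capture('wrist')[:,:,::-1].copy(); cv2.imwrite('pics/w9.png',im)
E
```

```text
t: 25.48
tcp_pos: [0.6269, -0.2856, 0.1455]
ee_rot: [179.9, -0.2, 4.0]
wrist_force: [1.0, -0.2, -0.8]
gripper_width: 0.0883
t 25.48 tcp [ 0.6269 -0.2856  0.1455] rot [179.88  -0.2    4.  ] w 0.0883 F [ 1.  -0.2 -0.8]
shift [-0.0119 -0.1729  0.0051] turn [ 0.002  -0.0036  0.0699] rows>= 2.8
```

View pics/w9.png

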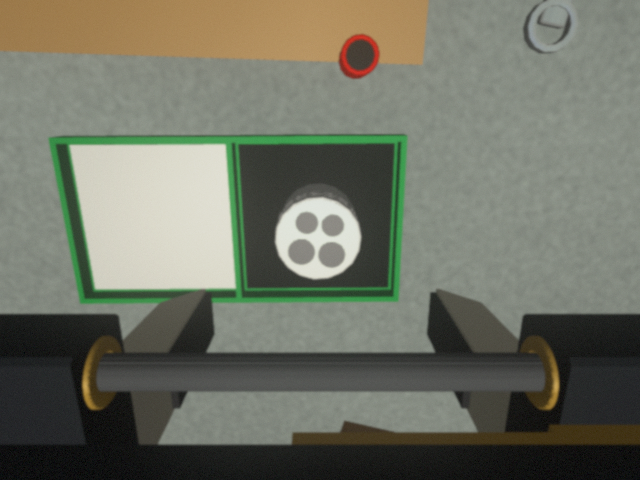

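The piston stands in the middle of the rubber bay. Next is the larger spring.

```bash
python3 -m crank '-1 -0.003 -0.04 0 0 0 0.02;-1 -0.006 -0.09 0 0 0 0.04;-1 -0.01 -0.135 0 0 0 0.06;-1 -0.012 -0.165 0 0 0 0.07;-1 -0.012 -0.173 0 0 0 0.07;-1 -0.012 -0.173 0 0 0 0.07;-1 -0.012 -0.173 0 0 0 0.07;-1 -0.012 -0.173 0 0 0 0.07'
python3 - <<'E'
from plant import robot
from h import *
go(.603,-.114,.02,0)
c=robot.camera_info('wrist'); im=robot.capture('wrist'); cv2.imwrite('pics/w10.png',im[:,:,::-1])
print(proj(c,np.array([.603,-.114,.048])))
E
```

```text
t: 26.52
tcp_pos: [0.6015, -0.1153, 0.1424]
ee_rot: [180.0, 0.0, -0.1]
wrist_force: [-0.2, -0.2, 0.4]
gripper_width: 0.0922
t 26.52 tcp [ 0.6015 -0.1153  0.1424] rot [ 1.7998e+02  2.0000e-02 -1.4000e-01] w 0.0922 F [-0.2 -0.2  0.4]
shift [ 0.0015 -0.0014  0.1224] turn [ 0.0003  0.0004 -0.0024] rows>= 2.0
(np.float64(321.5585620804868), np.float64(240.88749401552752))
```

View pics/w10.png

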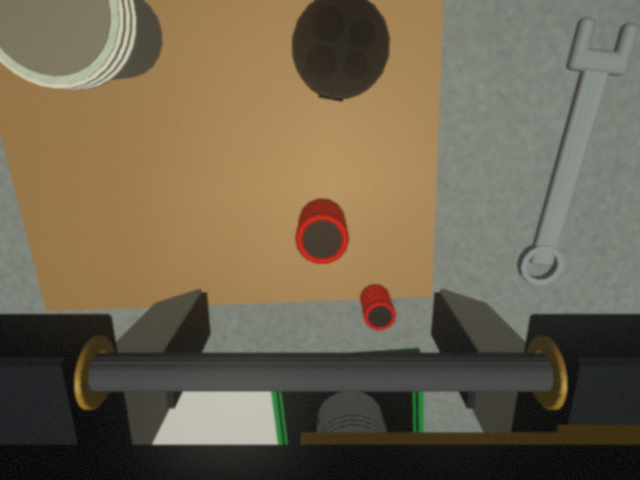

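Spring top centre (322.5,239), predicted (321.6,240.9), about 1 mm off. I grip it.

```bash
python3 -m crank '-1 0.0015 -0.001 0.03 0 0 0; -1 0.0015 -0.001 0.065 0 0 0; -1 0.0015 -0.001 0.095 0 0 0; -1 0.0015 -0.001 0.115 0 0 0; -1 0.0015 -0.001 0.122 0 0 0; -1 0.0015 -0.001 0.122 0 0 0; 0.7 0.0015 -0.001 0.122 0 0 0; 0.7 0.0015 -0.001 0.122 0 0 0;0.7 0.0015 -0.001 0.122 0 0 0;0.7 0.0015 -0.001 0.122 0 0 0' 30
python3 -m crank '0.7 0 0 0 0 0 0; 0.7 0 0 0 0 0 0;0.7 0 0 0 0 0 0;0.7 0 0 0 0 0 0;0.7 0 0 0 0 0 0' 30
python3 -m crank '0.7 0 0 -0.005 0 0 0; 0.7 0 0 -0.02 0 0 0;0.7 0 0 -0.05 0 0 0;0.7 0 0 -0.09 0 0 0;0.7 0 0 -0.12 0 0 0;0.7 0 0 -0.14 0 0 0;0.7 0 0 -0.14 0 0 0' 30
python3 - <<'E'
from h import *
go(.5102,-.2915,.16,4.2)
E
```

```text
t: 27.82
tcp_pos: [0.6032, -0.1126, 0.021]
ee_rot: [180.0, -0.0, -0.0]
wrist_force: [0.6, -0.0, 0.9]
gripper_width: 0.0563
t: 28.45
tcp_pos: [0.603, -0.1125, 0.0207]
ee_rot: [180.0, 0.0, 0.0]
wrist_force: [0.2, 0.0, -0.6]
gripper_width: 0.0333
t: 29.32
tcp_pos: [0.6041, -0.1126, 0.1626]
ee_rot: [179.9, -0.2, -0.0]
wrist_force: [0.4, -1.2, -0.5]
gripper_width: 0.0334
t 29.32 tcp [ 0.6041 -0.1126  0.1626] rot [ 1.7994e+02 -1.9000e-01 -1.0000e-02] w 0.0334 F [ 0.4 -1.2 -0.5]
shift [-0.0939  0.1789  0.0025] turn [ 0.0011 -0.0032 -0.0734] rows>= 3.2
```

```bash
python3 -m crank '0.7 -0.01 0.02 0 0 0 -0.01; 0.7 -0.03 0.055 0 0 0 -0.02;0.7 -0.052 0.1 0 0 0 -0.04;0.7 -0.073 0.14 0 0 0 -0.06;0.7 -0.088 0.168 0 0 0 -0.073;0.7 -0.094 0.179 0 0 0 -0.073;0.7 -0.094 0.179 0 0 0 -0.073;0.7 -0.094 0.179 0 0 0 -0.073;0.7 -0.094 0.179 0 0 0 -0.073' 30
python3 - <<'E'
from plant import robot
from h import *
go(.5102,-.2915,.0237,4.2)
c=robot.camera_info('wrist')
im=robot.capture('wrist')[:,:,::-1].copy(); cv2.imwrite('pics/w11.png',im)
E
```

```text
t: 30.45
tcp_pos: [0.51, -0.2896, 0.1609]
ee_rot: [-180.0, -0.0, 4.3]
wrist_force: [0.2, 0.1, -1.3]
gripper_width: 0.0337
t 30.45 tcp [ 0.51   -0.2896  0.1609] rot [-1.7997e+02 -4.0000e-02  4.3400e+00] w 0.0337 F [ 0.2  0.1 -1.3]
shift [-0.      0.0019  0.1372] turn [-0.0005 -0.0006  0.0025] rows>= 2.2
```

View pics/w11.png

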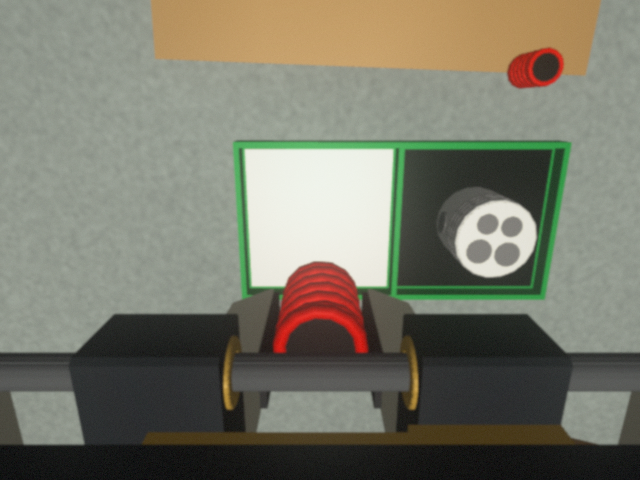

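```bash
python3 -m crank '0.7 0 0.001 0.03 0 0 0; 0.7 0 0.001 0.065 0 0 0;0.7 0 0.001 0.1 0 0 0;0.7 0 0.001 0.122 0 0 0;0.7 0 0.001 0.13 0 0 0;0.7 0 0.001 0.133 0 0 0;0.7 0 0.001 0.135 0 0 0;0.7 0 0.001 0.136 0 0 0;0.7 0 0.001 0.137 0 0 0;0.7 0 0.001 0.137 0 0 0' 30
```

```text
t: 31.75
tcp_pos: [0.5092, -0.2927, 0.024]
ee_rot: [180.0, -0.0, 4.2]
wrist_force: [-0.3, -0.8, -1.3]
gripper_width: 0.0334
```

```bash
python3 -m crank '0.7 0.001 -0.001 0.0005 0 0 0; 0.7 0.001 -0.001 0.001 0 0 0;0.7 0.001 -0.001 0.001 0 0 0;0.7 0.001 -0.001 0.001 0 0 0' 30
```

```text
t: 32.25
tcp_pos: [0.5096, -0.2923, 0.0236]
ee_rot: [179.9, 0.1, 4.2]
wrist_force: [-4.1, -1.0, 8.4]
gripper_width: 0.0336
```

```bash
python3 -m crank '0 0 0 0 0 0 0; 0 0 0 0 0 0 0; 0 0 0 0 0 0 0; 0 0 0 0 0 0 0; 0 0 0 -0.005 0 0 0; 0 0 0 -0.03 0 0 0;0 0 0 -0.07 0 0 0;-0.6 0 0 -0.11 0 0 0;-1 0 0 -0.16 0 0 0;-1 0 0 -0.18 0 0 0'
python3 - <<'E'
from plant import robot
from h import *
go(.45,-.45,.2,0)
im=robot.capture('wrist')[:,:,::-1].copy(); cv2.imwrite('pics/w12.png',im)
E
python3 -m crank '-1 0 0.05 0 0 0 0;-1 -0.02 0.1 0 0 0 0;-1 -0.04 0.15 0 0 0 0;-1 -0.06 0.2 0 0 0 0;-1 -0.1 0.25 0 0 0 0;-1 -0.12 0.28 0 0 0 0;-1 -0.12 0.28 0 0 0 0;-1 -0.12 0.28 0 0 0 0;-1 -0.12 0.28 0 0 0 0'
python3 - <<'E'
from plant import robot
from h import *
for n in ['top','scene']:
    cv2.imwrite(f'pics/{n}F.png',robot.capture(n)[:,:,::-1])
E
```

```text
t: 33.5
tcp_pos: [0.5117, -0.2917, 0.2062]
ee_rot: [179.8, -0.2, 4.2]
wrist_force: [0.6, -0.7, -0.0]
gripper_width: 0.0716
t 33.5 tcp [ 0.5117 -0.2917  0.2062] rot [179.84  -0.22   4.21] w 0.0716 F [ 0.6 -0.7 -0. ]
shift [-0.0731  0.1533  0.0064] turn [ 0.0027 -0.004   0.0734] rows>= 2.7
t: 34.67
tcp_pos: [0.4124, -0.5773, 0.2025]
ee_rot: [-179.9, -0.0, 4.4]
wrist_force: [0.6, 0.1, -0.0]
gripper_width: 0.0915
```

View pics/w12.png

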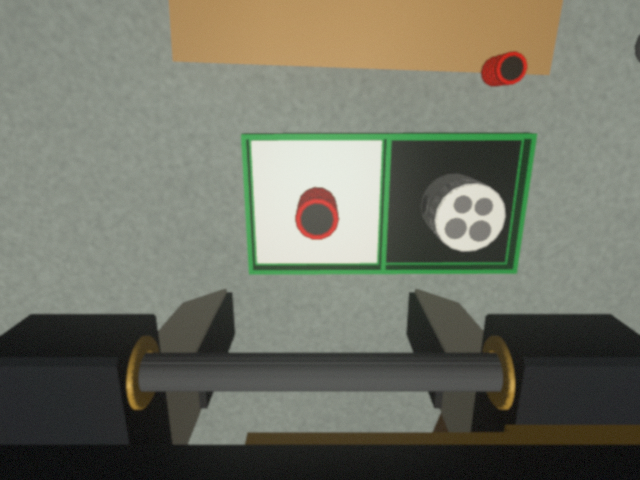

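View pics/topF.png

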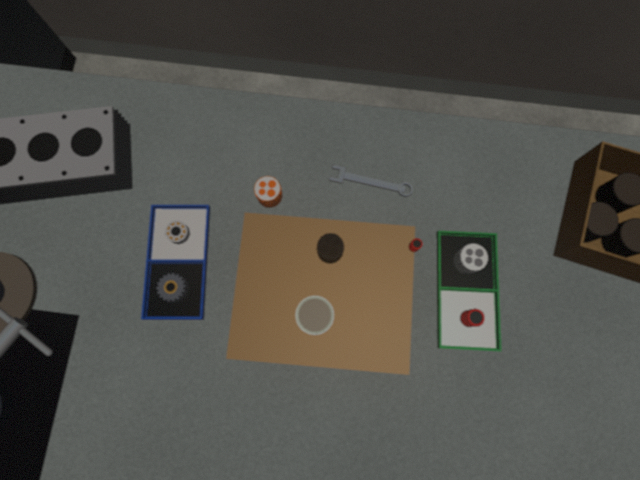

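View pics/sceneF.png

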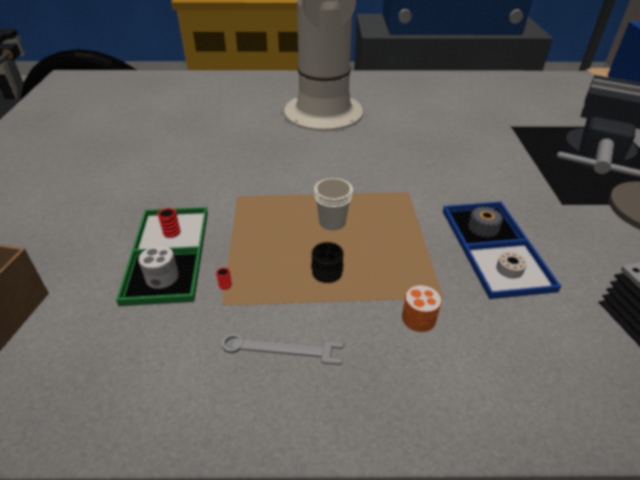

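All four parts stand upright in their bays, and the worn piston, cups and spanner look unmoved. I put numbers on this from the top view before handing in.

```bash
python3 - <<'E'
from plant import robot
from h import *
c=robot.camera_info('top')
# top-face centres read from topF: pixel, height of top face
im=cv2.imread('pics/topF.png'); im0=cv2.imread('pics/top0.png')
d=cv2.absdiff(im,im0).max(2)
G=((.5681,-.2872),4.0); B=((.5529,.3019),6.95)   # same camera's tray centres
lab=cv2.cvtColor(im,cv2.COLOR_BGR2LAB)
for nm,(ctr,yw),(u,v),z in [('piston',G,(471,259),.027),('spring',G,(472,318),.027),('gear',B,(172,287),.018),('bearing',B,(178,232),.0135)]:
    m=np.zeros(d.shape,np.uint8); m[v-22:v+22,u-22:u+22]=(d>25)[v-22:v+22,u-22:u+22]
    h=cv2.convexHull(blob(m,(u,v))); M=cv2.moments(h); p=onz(c,M['m10']/M['m00'],M['m01']/M['m00'],z)[:2]-ctr
    a=np.radians(yw); print(nm,cv2.boundingRect(h),'tray xy mm',(1000*np.array([[np.cos(a),np.sin(a)],[-np.sin(a),np.cos(a)]])@p).round(1))
for nm,(u,v,r) in {'worn':(330,248,20),'cups':(314,315,24),'spanner':(370,180,45)}.items():
    print(nm,'changed px',int((d[v-r:v+r,u-r:u+r]>25).sum()))
E
```

```text
piston (458, 243, 31, 29) tray xy mm [63.  -8.4]
spring (459, 308, 26, 20) tray xy mm [-57.6  -3.1]
gear (156, 273, 29, 28) tray xy mm [-54.9   6.2]
bearing (166, 221, 25, 24) tray xy mm [57.8  0.9]
worn changed px 0
cups changed px 0
spanner changed px 0
```

```bash
python3 - <<'E'
from plant import robot
from h import *
c=robot.camera_info('top')
for nm,ctr,yw,(u,v),z in [('piston top',(.5681,-.2872),4.0,(473.5,257.5),.051),('gear top',(.5529,.3019),6.95,(170.5,287),.033)]:
    p=onz(c,u,v,z)[:2]-ctr; a=np.radians(yw); print(nm,(1000*np.array([[np.cos(a),np.sin(a)],[-np.sin(a),np.cos(a)]])@p).round(1))
E
python3 -m crank '-1 0 0 0 0 0 0;-1 0 0 0 0 0 0;-1 0 0 0 0 0 0;-1 0 0 0 0 0 0'
python3 -c "
from plant import robot
print(robot.hand_in())"
```

```text
piston top [56.6 -0.5]
gear top [-56.9   1. ]
t: 35.28
tcp_pos: [0.4107, -0.5795, 0.2027]
ee_rot: [180.0, -0.0, 4.2]
wrist_force: [0.4, -0.8, -0.7]
gripper_width: 0.0917
the job is handed in; nothing more can be done
None
```

I placed all four parts in their bays and handed the job in at about 35 s of the 106 s allowed. The hand-in reports no verdict, so the figures below are my own checks. I set each part down until the wrist force showed contact at the expected height, then released it and withdrew.

| Part | Tray and bay | Measured position (tray x, y, mm) | Bay centre (mm) |
|---|---|---|---|
| Piston | green, rubber | +56.6, −0.5 | +58, 0 |
| Spring | green, bare | −57.6, −3.1 | −58, 0 |
| Gear | blue, rubber | −56.9, +1.0 | −58, 0 |
| Bearing | blue, bare | +57.8, +0.9 | +58, 0 |

- **Uprightness:** all four stand upright in the last pictures, and the gripper is clear of everything.
- **Left alone:** the worn piston, cups and spanner show no changed pixels between the first and last top pictures.
- **Checks that disagreed:** my first outline-based reading put the piston at (63.0, −8.4) and the gear at (−54.9, +6.2). I put this down to their dark sides vanishing against the black rubber. Re-measuring on the top faces gave the table values, and an earlier wrist view of the gear gave (−55.2, −0.4). Either reading is within the 15 mm limit.
- **Blue tray position:** the cameras differed by about 3 mm on the tray's y, and I set the parts down to a position close to the wrist camera's.

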